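# Clear the labelling deck and hold the tension arm open

## Task

Get the jar labelling station ready for a new label roll: with the scraper, not your fingers, sweep the four wooden crate offcuts off the deck into the grey scrap tray at its end, before you move the arm, then stand the scraper upright on the bench clear of the tray and let go of it. Then take the sprung tension arm by its red handle, swing it forward over the deck until it reaches its stop, and finish holding it there against its spring, without letting go. Leave the two jars and the glass lid where they are.

Things in the scene. Friction and masses are not known exactly. Their poses are not given: they have to be found in the camera images.
- station: fixed labelling station; origin on the bench under the deck centre, x away from the robot, y along the deck, z up (mm). Deck top at z 40, x +-80, y +-100, both y ends open. Blue rails along y at x +-75, 10 wide, tops at z 52: lane 140 wide. White head behind, x 140 to 220, 50 high, flat label roll on it to z 72. Yaw within 0.25 rad
- tray: grey open scrap tray, fixed beside one deck end: centre at station x 0, y +160 or -160 mm (varies), axes parallel to the station's. Outer 170 (x) x 110 (y) x 30 high mm, walls 4 mm: rim 10 mm below the deck, 5 mm off the deck end. Origin at the centre of its underside
- scraper: hand scraper standing upright on the bench: orange foot bar 116 mm (its x) x 24 mm (its y), 22 mm high; wooden block over it, 112 x 30 mm, to 40 mm height; upright wooden grip 34 mm (x) x 24 mm (y) from 40 to 110 mm height. 0.14 to 0.28 kg. Origin at the centre of its underside, z up
- scrap1: crate offcut, pale wood block about 30 x 24 x 24 mm (length, width, height), starting loose on the deck; origin at its centre (12 mm above the deck at the start), z up
- scrap2: crate offcut, pale wood block about 26 x 26 x 22 mm (length, width, height), starting loose on the deck; origin at its centre (11 mm above the deck at the start), z up
- scrap3: crate offcut, pale wood block about 30 x 22 x 26 mm (length, width, height), starting loose on the deck; origin at its centre (13 mm above the deck at the start), z up
- scrap4: crate offcut, pale wood block about 28 x 24 x 22 mm (length, width, height), starting loose on the deck; origin at its centre (11 mm above the deck at the start), z up
- tension_arm (a joint): angle of the sprung arm about its vertical pivot, rad: 0 at rest (along station +y behind the back rail), grows counter-clockwise from above, forward over the deck; hard stop at 1.15. A spring always returns it: 4 N at the handle at 0, 7 N at the stop. Flat yellow bar 22 mm wide, top 84 mm above the bench, two black rollers beneath (to 56 mm)
- red_handle: red upright handle post at the arm's free end: round, 18 mm diameter, 55 mm tall. Origin at the centre of its foot, 84 mm above the bench, 120 mm from the pivot axis; it goes round with the arm, and spins freely on its own pin
- swing_pivot (a point): point on the arm's pivot axis, 84 mm above the bench, at station x = 105, y = -70 mm
- jar_a: filled clip-top jar, 84 mm diameter (88 over the wire clips), 85 mm high, standing at the deck end where the tray is not; origin at the centre of its underside. Bystander
- jar_b: the same kind of jar, standing on the bench on the side where the scraper is not. Bystander
- glass_lid: spare glass jar lid lying flat on the bench at the left, beyond the jar or scraper, 80 mm diameter, 16 mm high; origin under its centre. Bystander
Not all that is in view belongs to the job. Leave any black or green look-alike of the scrap3 alone.

How it is judged:
By the outcome, as a careful person would: the job done as asked, in the order asked, and still so for the second after the job is handed in, while the arm keeps its last pose, push and grip.
It also fails if it takes over 69 s, if anything falls off the work surface, if the arm or the gripper's body presses on something with over 40 N, if the wrist force passes 120 N, or if a joint passes its speed limit or range.

## Robot

A 6-joint arm with a two-finger parallel gripper is mounted at the origin on the work surface. World frame = base frame: x ahead of the robot, y to its left, z up, the work surface at z = 0. Lengths are in mm, angles in rad, forces in N, time in s.
With the tool pointing down it reaches from about 350 to 975 mm from the base axis. Payload 7.1 kg.
Tool frame: the origin (TCP) lies at the centre of the arm's flange, where the gripper is bolted on; the fingertips stand 182 mm ahead of it and the grasp point (between the pads) lies 163 mm ahead of it; z points along the fingers, y is the line along which they close (so a half turn about z gives the same grasp; the last joint's range is limited). The gripper opens to 88 mm and grips with 3 to 60 N. Pads are 20 mm wide; open, the fingers measure 115 mm over their backs; the gripper's body (75 mm by 178 mm) begins 61 mm behind the grasp point.
Start: joints at [1.112, 0.423, 1.63, -0, 1.089, -0.019], TCP at [266.067, 565.522, 404.675] pointing down, gripper open.
Joint ranges: [-3, 3], [-0.9, 2.11], [0.09, 2.58], [-1.31, 4.45], [0.11, 2.69], [-2.54, 2.54]. Speed limits (rad/s): [2.39, 2.39, 3.01, 3.14, 3.14, 3.14].

## Interface

Orientations are given as a 3x3 rotation matrix whose columns are the frame's x, y, z axes.
In Python, from station import manip gives the robot as it stands.
- The arm moves only by the tool drive_tool, never from a script. Its argument "series" is a list of rows, each a list of 6 numbers: the shift along the world's x, y, z in cm, then the turn, a rotation vector about the world's x, y, z in degrees. In form: [[dx, dy, dz, rx, ry, rz], ...]. A call has 1 to 20 rows; each row shifts and turns the commanded pose from where the row before left it; what a row does not reach is not made up. A row lasts 1/8 s, in which the tool goes at most 62.5 mm and 10.7 degrees, less where a joint would pass 70% of its speed; a pose out of reach is approached as far as the arm can. A call with a gripper value outside its range is refused whole. "jaw" is the finger opening in cm, from 0 to 8.78, set as the call begins (left out, the last holds). The fingers move at their own pace and stop on an object; the grip force is fixed at half the most. Time passes only in rows, so rows that do not move let the fingers close. It gives the time, the measured TCP pose, the force and the opening at its end, in the units of the state.
- manip.get_state(): the state, without advancing time (a new reading comes with each control period).
- manip.grab_frame(name): name is "scene" or "side" or "wrist"; returns a dict with "img" (420x560x3 uint8, red, green, blue), "K" (3x3 intrinsics, pixels), "dist_coeffs" ([k1, k2, p1, p2, k3] as OpenCV has them; the pictures are not rectified), "cam_to_world" (4x4, takes a point from camera to world coordinates). Camera axes: x right, y down, z forward; pixel columns grow to the right and rows downward; lengths in mm; the calibration is good to about 2 mm. A picture is of the moment at which its call begins. There is no depth.
- manip.hand_in(): hands the job in, once; it reports no verdict.
The state is a dict: "clock": time; "joint_pos": joint angles; "joint_velocities": joint speeds; "joint_efforts": joint torques, N m; "tool_pos": TCP position; "tcp_rot": TCP orientation; "force": force on the tool from outside, world axes, zero at the start; "wrist_torque": the same for the moment, N m; "finger_gap": opening from 0.0 (shut) to 1.0 (fully open).
Only numpy, scipy, OpenCV 4.12 (cv2) and the standard library are available. Lean on these libraries where they do the work, as an engineer would, in place of code of your own. Each camera call takes 0.05 s, during which the arm holds its last target. There are 200 camera calls.

## Working session

There is one attempt and no reset: what is moved stays moved. The work goes in short steps, Python scripts to look and compute and a tool call to move; the robot and the scene stay as the last step left them, time stands still between calls to the robot, and variables do not carry over. Pictures are saved under pics/ and viewed, on a budget of 10 in all, crops included, one or two more only if the job needs it, and the job is handed in when it is done.

Besides the shell and the picture viewer there is one more tool, called after ">>>" in YAML: its name, and indented under it one key for each argument. drive_tool: Moves the arm, as the interface text tells. Its arguments: {"type":"object","properties":{"series":{"type":"array"},"jaw":{"type":"number"}},"required":["series"]}

```bash
mkdir -p pics; ls; cat > h.py <<'E'
import numpy as np, cv2, json
from station import manip
def snap(name,fn):
    f=manip.grab_frame(name); cv2.imwrite('pics/'+fn+'.png',cv2.cvtColor(f['img'],cv2.COLOR_RGB2BGR))
    np.savez('pics/'+fn+'.npz',**{k:np.array(f[k]) for k in f}); return f
def ray(fn,uv):
    f=np.load('pics/'+fn+'.npz'); p=cv2.undistortPoints(np.array([[uv]],float),f['K'],f['dist_coeffs'])[0,0]
    T=f['cam_to_world']; d=T[:3,:3]@np.array([p[0],p[1],1]); return T[:3,3],d/np.linalg.norm(d)
def atz(fn,uv,z):
    o,d=ray(fn,uv); return o+d*(z-o[2])/d[2]
def tri(obs):
    A=0;b=0
    for fn,uv in obs:
        o,d=ray(fn,uv);P=np.eye(3)-np.outer(d,d);A=A+P;b=b+P@o
    return np.linalg.solve(A,b)
def proj(fn,P):
    f=np.load('pics/'+fn+'.npz');T=np.linalg.inv(f['cam_to_world'])
    return cv2.projectPoints(np.atleast_2d(np.array(P,float)),cv2.Rodrigues(T[:3,:3])[0],T[:3,3],f['K'],f['dist_coeffs'])[0][:,0]
E
python3 - <<'E'
from h import *
a=snap('scene','s0');b=snap('side','d0');c=snap('wrist','w0')
I=[cv2.imread(f'pics/{n}.png') for n in('s0','d0')]
cv2.imwrite('pics/sd0.png',np.vstack(I)[:, :])
for x in (a,b,c): print(np.round(x['cam_to_world'],2).tolist(), x['K'][0][0])
print(manip.get_state())
E
```

```text
pics
[[0.87, 0.42, -0.26, 820.68], [0.5, -0.75, 0.44, -431.47], [-0.01, -0.51, -0.86, 951.83], [0.0, 0.0, 0.0, 1.0]] 392.76895656645684
[[-0.97, -0.15, 0.17, 346.35], [-0.22, 0.56, -0.8, 900.36], [0.02, -0.82, -0.58, 734.37], [0.0, 0.0, 0.0, 1.0]] 509.6772802204409
[[0.43, 0.86, 0.27, 192.64], [0.9, -0.41, -0.13, 600.27], [-0.0, 0.3, -0.95, 384.36], [0.0, 0.0, 0.0, 1.0]] 289.2327266878059
{'clock': 0.15, 'joint_pos': array([ 1.11201420e+00,  4.23682228e-01,  1.63048866e+00,  1.03245607e-05,
        1.08860619e+00, -1.90175874e-02]), 'joint_velocities': array([-5.05245718e-04, -2.87859065e-03, -3.73457403e-03,  2.46317117e-04,
        6.10409472e-05,  2.52609170e-04]), 'joint_efforts': array([-6.45810796e-04, -5.44980562e+01, -2.73919952e+01,  6.43819431e-02,
        2.04938144e-02, -1.70547378e-05]), 'tool_pos': array([265.97156392, 565.35080741, 404.07970672]), 'tcp_rot': array([[-9.04849882e-01,  4.25730440e-01, -5.32734241e-04],
       [ 4.25730772e-01,  9.04849264e-01, -1.05790061e-03],
       [ 3.16636941e-05, -1.18404260e-03, -9.99999299e-01]]), 'force': array([0.2918216 , 0.4502285 , 0.25433261]), 'wrist_torque': array([-0.02327168,  0.01749523,  0.00042539]), 'finger_gap': 0.9995523806267768}
```

View pics/s0.png

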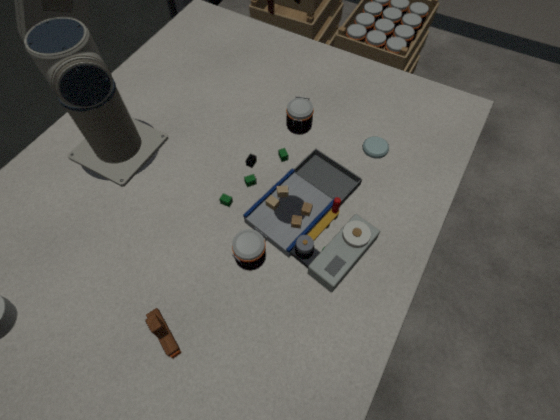

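View pics/d0.png

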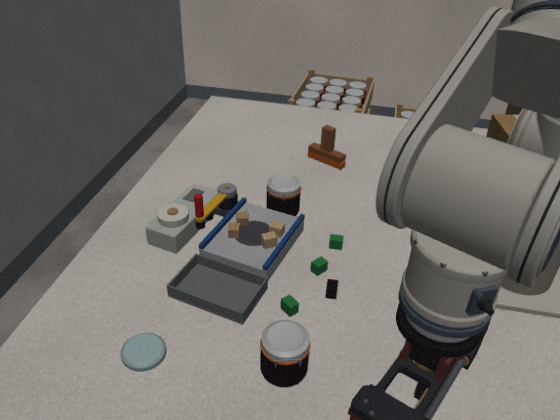

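The scene view shows the station at about (300,215), with the tray on its +y end at (335,180), the scraper at (163,333), jars at (300,113) and (249,248), and the lid at (376,147). The green and black look-alikes sit in front of the deck. Next I'll enlarge this for measuring.

```bash
python3 - <<'E'
from h import *
s=cv2.imread('pics/s0.png');d=cv2.imread('pics/d0.png')
def crop(im,x,y,w,h,k):
    c=cv2.resize(im[y:y+h,x:x+w],None,fx=k,fy=k,interpolation=cv2.INTER_CUBIC)
    c=cv2.convertScaleAbs(c,alpha=1.4)
    for i in range(0,w,10):
        cv2.line(c,(i*k,0),(i*k,6 if (x+i)%50 else 14),(255,255,255),1)
        if (x+i)%20==0: cv2.putText(c,str(x+i),(i*k,22),0,.33,(0,0,255),1)
    for i in range(0,h,10):
        cv2.line(c,(0,i*k),(6,i*k),(255,255,255),1)
        if (y+i)%20==0: cv2.putText(c,str(y+i),(8,i*k+4),0,.33,(0,0,255),1)
    return c
C=np.zeros((600,800,3),np.uint8)
a=crop(s,240,145,130,125,3);C[:375,:390]=a
b=crop(d,165,180,133,145,3);C[:435,400:799]=b
e=crop(s,140,300,50,60,3);C[400:580,:150]=e
e=crop(d,300,120,60,50,3);C[440:590,400:580]=e
cv2.imwrite('pics/c1.png',C)
E
```

```text
(no output)
```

View pics/c1.png

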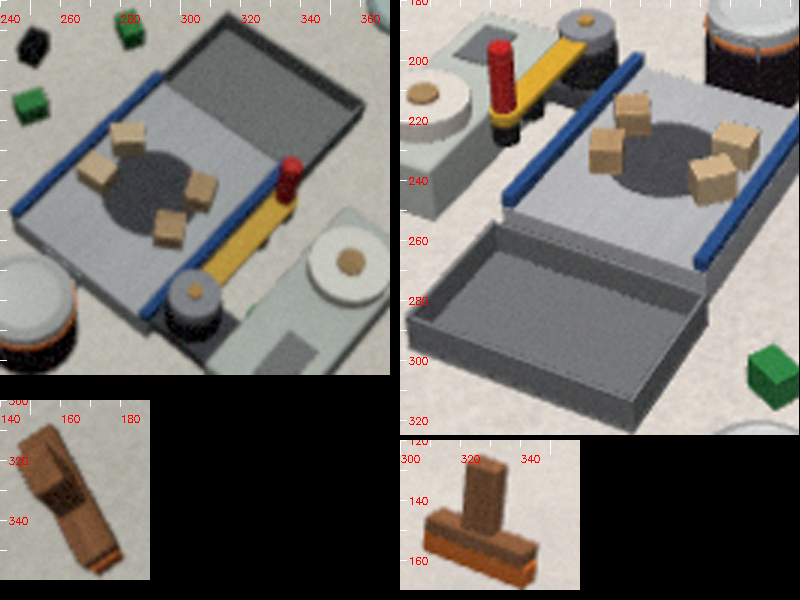

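```bash
cat > m.py <<'E'
from h import *
from scipy.optimize import least_squares
S=lambda x,y:('s0',(x/3+240,y/3+145)); D=lambda x,y:('d0',((x-400)/3+165,y/3+180))
obs=[((-75,100,52),S(158,74)),((-75,-100,52),S(14,212)),((75,-100,52),S(147,314)),((75,-100,52),D(640,57)),((75,100,52),D(509,203)),((-75,100,52),D(701,265)),
((-85,215,30),S(228,15)),((85,215,30),S(362,107)),((-85,215,30),D(632,406)),((85,215,30),D(409,318)),((80,-100,40),S(147,333))]
def w(p,q): c,s=np.cos(p[2]),np.sin(p[2]); return np.array([p[0]+c*q[0]-s*q[1],p[1]+s*q[0]+c*q[1],q[2]])
def res(p): return np.concatenate([proj(o[0],w(p,q))[0]-o[1] for q,o in obs])
if __name__=='__main__':
    r=least_squares(res,[700,0,0]);print(r.x.round(3));print(r.fun.reshape(-1,2).round(1).tolist())
    p=r.x; np.save('st.npy',p)
    print('tray corner tri',tri([S(228,15),D(632,406)]),tri([S(362,107),D(409,318)]),'rail',tri([S(147,314),D(640,57)]),tri([S(158,74),D(701,265)]))
    inv=lambda P:(np.array([[np.cos(p[2]),np.sin(p[2])],[-np.sin(p[2]),np.cos(p[2])]])@(P[:2]-p[:2])).round(0)
    # block top centres
    for n,a,b in [('A back -y',(170,218),(632,101)),('B back +y',(203,181),(607,137)),('C front -y',(97,164),(737,137)),('D front +y',(128,130),(711,168))]:
        P=tri([S(*a),D(*b)]); print(n,P.round(0),inv(P),inv(atz(*S(*a),64)),inv(atz(*D(*b),64)))
    P=tri([S(291,162),D(500,46)]);print('handle top',P,inv(P)); print('handle exp',w(p,(105,50,139)),'pivot',w(p,(105,-70,84)))
    SS=lambda x,y:('s0',(x/3+140,(y-400)/3+300)); DD=lambda x,y:('d0',((x-400)/3+300,(y-440)/3+120))
    print('grip top',tri([SS(42,437),DD(487,464)]),atz(*SS(42,437),110),atz(*DD(487,464),110))
    print('foot side',atz(*DD(424,552),0),atz(*DD(525,588),0),'scene',atz(*SS(98,573),20),atz(*SS(122,555),20))
E
python3 m.py
```

```text
[ 5.75974e+02  4.42440e+01 -1.97000e-01]
[[-0.4, -1.1], [-1.1, -0.3], [-2.0, -0.2], [-1.7, -2.0], [-1.5, -2.7], [-0.8, -2.4], [-1.8, -2.5], [0.7, -2.8], [0.6, -1.6], [-2.2, -0.3], [-0.5, -3.4]]
tray corner tri [538.99360551 270.36959267  22.76549535] [701.50154211 232.46984656  23.61278511] rail [629.56120972 -66.07614931  47.47739653] [521.495287   157.74328636  46.04395761]
A back -y [610.  16.  66.] [ 39. -21.] [ 39. -20.] [ 38. -24.]
B back +y [616.  63.  65.] [36. 26.] [38. 28.] [34. 23.]
C front -y [526.  35.  62.] [-47. -19.] [-45. -20.] [-50. -18.]
D front +y [534.  78.  65.] [-48.  25.] [-47.  26.] [-48.  23.]
handle top [687.84684368  72.7924262  138.48552628] [104.  50.]
handle exp [688.73230819  72.71602222 139.        ] pivot [665.23545549 -44.96106949  84.        ]
grip top [ 468.90959162 -360.7385579   116.70358785] [ 464.71530631 -360.47551373  110.        ] [ 471.32243423 -373.12501975  110.        ]
foot side [ 526.1922841  -389.68531033    0.        ] [ 422.50239369 -347.7539185     0.        ] scene [ 527.90940359 -412.07646659   20.        ] [ 535.76959365 -393.16041409   20.        ]
```

>>> drive_tool:
  series:
    - [1.2,-5.2,0,0,0,0]
    - [1.2,-5.2,0,0,0,0]
    - [1.2,-5.2,0,0,0,0]
    - [1.2,-5.2,0,0,0,0]
    - [1.2,-5.2,0,0,0,0]
    - [1.2,-5.2,0,0,0,0]
    - [1.2,-5.2,0,0,0,0]
    - [1.2,-5.2,0,0,0,0]
    - [1.2,-5.2,0,0,0,0]
    - [1.2,-5.2,0,0,0,0]
    - [1.2,-5.2,0,0,0,0]
    - [1.2,-5.2,0,0,0,0]
    - [1.2,-5.2,0,0,0,0]
    - [1.2,-5.2,0,0,0,0]
    - [1.2,-5.2,0,0,0,0]
    - [1.2,-5.2,0,0,0,0]
    - [1.2,-5.2,0,0,0,0]
    - [0,-3,0,0,0,0]
    - [0,0,0,0,0,0]
  jaw: 8.7

```text
clock: 2.52
tool_pos: [469.8, -350.1, 404.2]
tcp_rot: [[-0.904, 0.428, -0.0], [0.428, 0.904, 0.0], [0.0, -0.0, -1.0]]
force: [0.5, 0.5, 0.1]
finger_gap: 0.992
```

```bash
python3 - <<'E'
from h import *
snap('wrist','w1');s=manip.get_state();print(s['clock'],s['tool_pos'],s['joint_pos'],s['force'])
E
```

```text
2.575 [ 469.70623655 -348.77728838  404.10149775] [-6.59102899e-01  3.65790110e-01  1.72058701e+00  2.58592066e-04
  1.05641246e+00 -1.78862717e+00] [-0.45653403  1.0350811  -0.79778586]
```

View pics/w1.png

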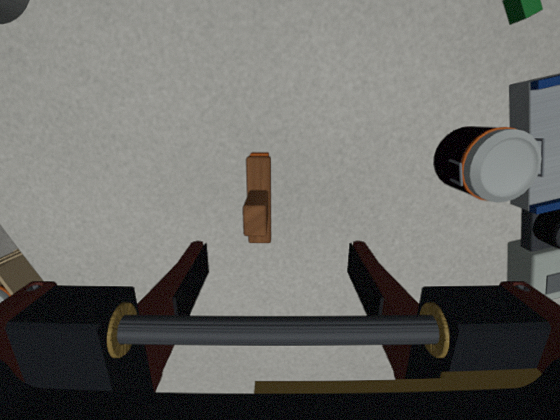

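The scraper stands at (258,197) with its grip top near (256,221). Jar_a is at the right at (490,165).

```bash
python3 - <<'E'
from h import *
print('grip',atz('w1',(256,221),110),tri([('w1',(256,221)),('s0',(154,312.3)),('d0',(329,128))]))
a,b,c,d=[atz('w1',u,40) for u in [(247,157),(270,157),(248,236),(271,236)]]
print((a+b)/2,(c+d)/2,(a+b+c+d)/4, np.degrees(np.arctan2(*((a+b-c-d)[:2][::-1]))), np.linalg.norm((a+b-c-d)/2), np.linalg.norm(a-b))
# predict for candidate
from scipy.optimize import least_squares
def corners(p,L,W,z):
    c,s=np.cos(p[2]),np.sin(p[2]);return [(p[0]+c*x-s*y,p[1]+s*x+c*y,z) for x,y in [(L,W),(L,-W),(-L,-W),(-L,W)]]
for p in [(472,-377,-.42),(470,-372,-.42)]:
    for f in ('w1','s0','d0'): print(p,f,proj(f,corners(p,17,12,110)).round(0).tolist(),proj(f,corners(p,56,15,40)).round(0).tolist())
T=np.load('pics/w1.npz')['cam_to_world'];print(T.round(3))
E
```

```text
grip [ 476.3734158  -376.88656853  110.        ] [ 470.83439378 -366.94266395  117.84364247]
[ 426.10597089 -353.94811481   40.        ] [ 516.95948161 -397.8265867    40.        ] [ 471.53272625 -375.88735075   40.        ] 154.2213871338098 100.8944037374069 27.231176308566816
(472, -377, -0.42) w1 [[266.0, 233.0], [243.0, 233.0], [241.0, 201.0], [265.0, 201.0]] [[272.0, 240.0], [249.0, 241.0], [244.0, 153.0], [269.0, 153.0]]
(472, -377, -0.42) s0 [[161.0, 324.0], [150.0, 331.0], [143.0, 318.0], [153.0, 311.0]] [[178.0, 345.0], [166.0, 354.0], [143.0, 313.0], [155.0, 305.0]]
(472, -377, -0.42) d0 [[321.0, 127.0], [326.0, 124.0], [336.0, 128.0], [332.0, 131.0]] [[308.0, 146.0], [313.0, 142.0], [347.0, 154.0], [341.0, 158.0]]
(470, -372, -0.42) w1 [[270.0, 229.0], [246.0, 230.0], [245.0, 197.0], [269.0, 197.0]] [[275.0, 238.0], [251.0, 238.0], [247.0, 150.0], [272.0, 149.0]]
(470, -372, -0.42) s0 [[161.0, 321.0], [151.0, 328.0], [144.0, 315.0], [154.0, 309.0]] [[179.0, 343.0], [167.0, 351.0], [144.0, 311.0], [156.0, 303.0]]
(470, -372, -0.42) d0 [[322.0, 128.0], [327.0, 125.0], [337.0, 129.0], [332.0, 132.0]] [[308.0, 147.0], [314.0, 143.0], [347.0, 155.0], [342.0, 159.0]]
[[ 4.29000e-01  8.62000e-01  2.69000e-01  3.96587e+02]
 [ 9.03000e-01 -4.09000e-01 -1.28000e-01 -3.14925e+02]
 [ 0.00000e+00  2.98000e-01 -9.55000e-01  3.84539e+02]
 [ 0.00000e+00  0.00000e+00  0.00000e+00  1.00000e+00]]
```

>>> drive_tool:
  series:
    - [0.4,-2.7,-4,0,0,0]
    - [0,0,-4,0,0,0]
    - [0,0,-4,0,0,0]
    - [0,0,-2.5,0,0,0]
    - [0,0,-1.6,0,0,0]
    - [0,0,0,0,0,0]
    - [0,0,0,0,0,0]

```text
clock: 3.45
tool_pos: [474.5, -375.4, 244.7]
tcp_rot: [[-0.905, 0.425, 0.001], [0.425, 0.905, -0.001], [-0.001, -0.0, -1.0]]
force: [0.1, -0.5, -0.3]
finger_gap: 0.992
```

>>> drive_tool:
  series:
    - [0,0,0,0,0,0]
    - [0,0,0,0,0,0]
    - [0,0,0,0,0,0]
    - [0,0,0,0,0,0]
    - [0,0,0,0,0,0]
    - [0,0,0,0,0,0]
    - [0,0,0,0,0,0]
    - [0,0,0,0,0,0]
  jaw: 0

```text
clock: 4.45
tool_pos: [474.1, -375.5, 243.7]
tcp_rot: [[-0.905, 0.426, 0.0], [0.426, 0.905, -0.0], [-0.0, -0.0, -1.0]]
force: [-0.5, -1.1, -0.8]
finger_gap: 0.276
```

>>> drive_tool:
  series:
    - [0,0,2,0,0,0]
    - [0,0,4,0,0,0]
    - [0,0,5,0,0,0]
    - [0.7,2.5,0,0,0,1.5]
    - [0.8,3.5,0,0,0,1.5]
    - [0.8,3.5,0,0,0,1.5]
    - [0.8,3.5,0,0,0,1.5]
    - [0.8,3.5,0,0,0,1.5]
    - [0.8,3.5,0,0,0,1.5]
    - [0.8,3.5,0,0,0,1.5]
    - [0.8,3.5,0,0,0,1.5]
    - [0.8,3.5,0,0,0,1.0]
    - [0.8,2.5,0,0,0,0.9]
    - [0.9,1.9,0,0,0,0]
    - [0,0,0,0,0,0]
    - [0,0,0,0,0,0]

```text
clock: 6.45
tool_pos: [561.9, -26.9, 353.8]
tcp_rot: [[-0.981, 0.196, -0.0], [0.196, 0.981, -0.0], [0.0, -0.0, -1.0]]
force: [0.6, -0.1, -2.4]
finger_gap: 0.271
```

```bash
cat >> h.py <<'E'
def crop(im,x,y,w,h,k,al=1.4):
    c=cv2.resize(im[y:y+h,x:x+w],None,fx=k,fy=k,interpolation=cv2.INTER_CUBIC)
    c=cv2.convertScaleAbs(c,alpha=al)
    for i in range(0,w,10):
        cv2.line(c,(i*k,0),(i*k,6),(255,255,255),1)
        if (x+i)%20==0: cv2.putText(c,str(x+i),(i*k,18),0,.33,(0,0,255),1)
    for i in range(0,h,10):
        cv2.line(c,(0,i*k),(6,i*k),(255,255,255),1)
        if (y+i)%20==0: cv2.putText(c,str(y+i),(8,i*k+4),0,.33,(0,0,255),1)
    return c
def comp(tag):
    C=np.zeros((600,800,3),np.uint8)
    for n in('scene','side','wrist'): snap(n,n[0:2]+tag)
    s,d,w=[cv2.imread(f'pics/{n}{tag}.png') for n in('sc','si','wr')]
    C[:300,:400]=crop(s,240,145,133,100,3)[:300,:399].shape and cv2.resize(crop(s,220,130,133,150,3),(400,450))[:300] if 0 else 0
    a=crop(s,235,140,130,130,3);C[:390,:390]=a
    b=crop(d,165,180,133,145,3);C[:435,400:799]=b
    C[390:600,:280]=cv2.resize(w,(280,210)); 
    cv2.imwrite(f'pics/C{tag}.png',C)
E
python3 - <<'E'
from h import *
comp('2');s=manip.get_state();print(s['clock'],s['tool_pos'],s['tcp_rot'][:,1],s['force'],s['finger_gap'])
E
```

```text
6.6 [561.83942646 -27.25199903 353.68869239] [ 1.96990998e-01  9.80405283e-01 -1.67957202e-04] [ 1.09799438  1.03973243 -1.95662037] 0.2745621815206749
```

View pics/wr2.png

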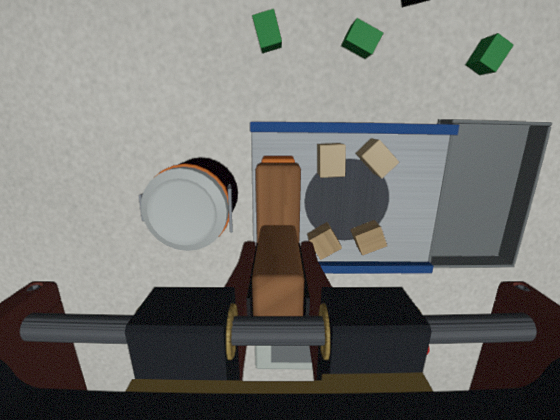

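```bash
python3 - <<'E'
from h import *
from m import w,obs,res
p=np.load('st.npy')
for q in [(-80,-100,52),(-80,100,52),(-70,100,52),(80,100,52),(70,100,52),(-85,215,30),(85,215,30)]: print(q,proj('wr2',w(p,q)).round(0).tolist())
inv=lambda P,p=p:(np.array([[np.cos(p[2]),np.sin(p[2])],[-np.sin(p[2]),np.cos(p[2])]])@(P[:2]-p[:2])).round(1)
o2=[((-80,-100,52),(251,123)),((-80,100,52),(458,125)),((-70,100,52),(458,134)),((80,100,52),(432,273)),((70,100,52),(432,264)),((-85,215,30),(550,122)),((85,215,30),(515,268))]
from scipy.optimize import least_squares
f=lambda p:np.concatenate([proj('wr2',w(p,q))[0]-u for q,u in o2])
r=least_squares(f,p);print('wrist only',r.x.round(3),r.fun.reshape(-1,2).round(1).tolist())
g=lambda p:np.concatenate([f(p),res(p)]);r2=least_squares(g,p);print('all',r2.x.round(3))
q=r.x
for u,z in [((258,166),150),((300,164),150),((262,158),131),((294,157),131)]: print('scraper end',inv(atz('wr2',u,z),q))
for n,u in zip('ABCD',[(324,242),(371,238),(331,160),(377,158)]): print(n,inv(atz('wr2',u,58),q))
print('tcp',inv(np.array([561.9,-27]),q), 'jar',inv(atz('wr2',(186,208),85),q))
E
```

```text
(-80, -100, 52) [[248.0, 120.0]]
(-80, 100, 52) [[459.0, 121.0]]
(-70, 100, 52) [[457.0, 132.0]]
(80, 100, 52) [[433.0, 271.0]]
(70, 100, 52) [[435.0, 263.0]]
(-85, 215, 30) [[553.0, 118.0]]
(85, 215, 30) [[515.0, 264.0]]
wrist only [ 5.78396e+02  4.34670e+01 -2.03000e-01] [[-2.3, -0.9], [0.8, -0.5], [-1.0, 1.2], [0.0, 0.6], [1.5, 1.6], [2.3, -0.3], [-1.0, -0.8]]
all [ 5.77856e+02  4.34360e+01 -2.02000e-01]
scraper end [-54.1 -85.2]
scraper end [-55.5 -58.4]
scraper end [-56.8 -83.6]
scraper end [-57.6 -61.3]
A [ 39.1 -24.1]
B [34.5 24.5]
C [-45.7 -21.9]
D [-48.   22.1]
tcp [ -1.9 -72.3] jar [  -5.7 -155.4]
```

>>> drive_tool:
  series:
    - [0,0,-2.5,0,0,0]
    - [0,0,-2.5,0,0,0]
    - [0,0,-1.2,0,0,0]
    - [0,0,-0.5,0,0,0]
    - [0,0,0,0,0,0]
    - [0,0,0,0,0,0]

```text
clock: 7.35
tool_pos: [562.4, -26.5, 287.4]
tcp_rot: [[-0.981, 0.196, 0.001], [0.196, 0.981, -0.0], [-0.001, 0.0, -1.0]]
force: [0.3, -0.3, -2.1]
finger_gap: 0.273
```

>>> drive_tool:
  series:
    - [0.2,1.0,0,0,0,0]
    - [0.4,1.96,0,0,0,0]
    - [0.4,1.96,0,0,0,0]
    - [0.4,1.96,0,0,0,0]
    - [0.4,1.96,0,0,0,0]
    - [0.4,1.96,0,0,0,0]
    - [0.4,1.96,0,0,0,0]
    - [0.4,1.96,0,0,0,0]
    - [0.4,1.96,0,0,0,0]
    - [0.2,1.0,0,0,0,0]
    - [0,0,0,0,0,0]
    - [0,0,0,0,0,0]

```text
clock: 8.85
tool_pos: [597.9, 149.9, 286.5]
tcp_rot: [[-0.981, 0.196, -0.001], [0.196, 0.981, -0.0], [0.0, -0.0, -1.0]]
force: [-0.2, -0.2, -2.1]
finger_gap: 0.272
```

```bash
python3 - <<'E'
from h import *
comp('3');s=manip.get_state();print(s['clock'],s['tool_pos'],s['tcp_rot'][:,1],s['force'],s['finger_gap'])
E
```

```text
9.0 [598.01563811 149.71554976 286.66525542] [ 1.96700057e-01  9.80463701e-01 -1.36531723e-04] [-0.30057699  0.25001021 -2.33984845] 0.2692886791820086
```

View pics/C3.png

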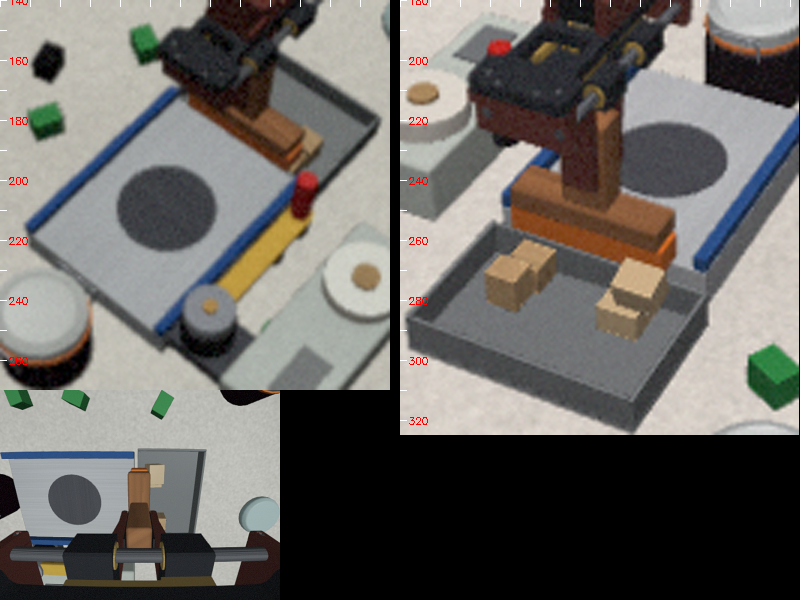

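The deck is clear and all four blocks are in the tray. One of the front pair, at side-view pixel (245,275), may be leaning against the wall or on its neighbour, so I'll push a little further and look again.

>>> drive_tool:
  series:
    - [0.2,1.0,0,0,0,0]
    - [0.2,1.0,0,0,0,0]
    - [0.2,1.0,0,0,0,0]
    - [0,0,0,0,0,0]
    - [0,0,2,0,0,0]
    - [-0.2,-1,3,0,0,0]
    - [-0.4,-2,3,0,0,0]
    - [0,0,0,0,0,0]

```text
clock: 10.0
tool_pos: [598.7, 149.4, 370.4]
tcp_rot: [[-0.98, 0.197, 0.006], [0.197, 0.98, 0.001], [-0.005, 0.002, -1.0]]
force: [0.2, 0.9, -2.9]
finger_gap: 0.275
```

```bash
python3 - <<'E'
from h import *
comp('4');s=manip.get_state();print(s['clock'],s['tool_pos'],s['tcp_rot'][:,1],s['force'],s['finger_gap'])
C=cv2.imread('pics/C4.png');d=cv2.imread('pics/si4.png');w=cv2.imread('pics/wr4.png')
C=np.zeros((600,800,3),np.uint8);C[:392,:600]=crop(d,150,230,150,98,4);C[392:,:400]=cv2.resize(cv2.convertScaleAbs(w,alpha=1.3),(400,300))[:208]
C[392:,400:]=crop(cv2.imread('pics/sc4.png'),260,140,133,70,3)[:208,:399].repeat(1,0).__class__ and cv2.resize(crop(cv2.imread('pics/sc4.png'),260,140,133,69,3),(400,208))
cv2.imwrite('pics/C4b.png',C)
E
```

```text
10.15 [597.81630068 150.40106067 366.43024139] [ 1.96230750e-01  9.80557746e-01 -8.11529418e-06] [ 0.19214445 -0.73655645 -2.04245865] 0.26978473061071007
```

View pics/C4b.png

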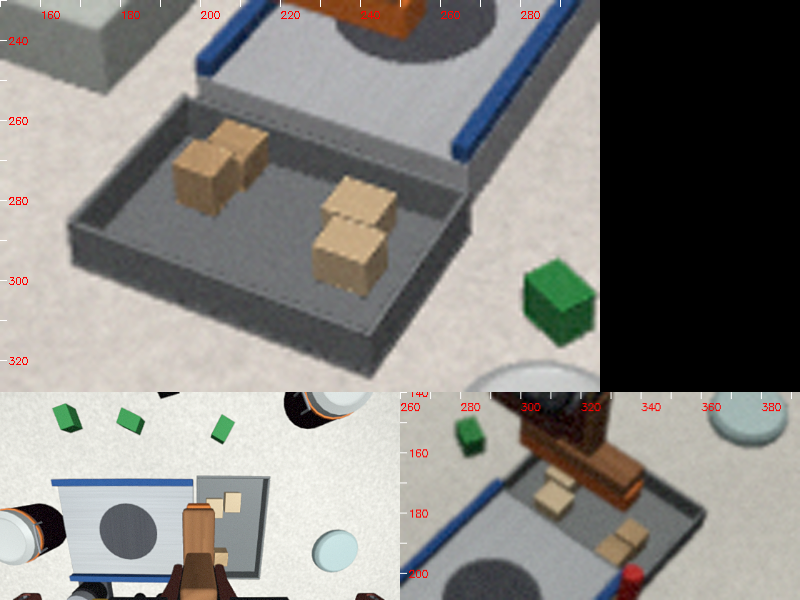

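All four blocks lie flat in the tray and the deck is clear. Next I'll put the scraper on empty bench on the -y side.

>>> drive_tool:
  series:
    - [-0.6,-2.3,0,0,0,0]
    - [-1.3,-4.6,0,0,0,0]
    - [-1.3,-4.6,0,0,0,0]
    - [-1.3,-4.6,0,0,0,0]
    - [-1.3,-4.6,0,0,0,0]
    - [-1.3,-4.6,0,0,0,0]
    - [-1.3,-4.6,0,0,0,0]
    - [-1.3,-4.6,0,0,0,0]
    - [-1.3,-4.6,0,0,0,0]
    - [-0.8,-3.0,0,0,0,0]
    - [0,0,-3,0,0,0]
    - [0,0,-4,0,0,0]
    - [0,0,-2.8,0,0,0]
    - [0,0,-1.5,0,0,0]
    - [0,0,-0.5,0,0,0]
    - [0,0,0,0,0,0]
    - [0,0,0,0,0,0]
    - [0,0,0,0,0,0]

```text
clock: 12.4
tool_pos: [480.4, -270.8, 249.5]
tcp_rot: [[-0.981, 0.196, 0.001], [0.196, 0.981, -0.001], [-0.001, -0.001, -1.0]]
force: [0.3, 0.2, -3.0]
finger_gap: 0.272
```

>>> drive_tool:
  series:
    - [0,0,-0.3,0,0,0]
    - [0,0,-0.2,0,0,0]
    - [0,0,-0.1,0,0,0]
    - [0,0,0,0,0,0]
    - [0,0,0,0,0,0]

```text
clock: 13.02
tool_pos: [480.2, -270.7, 243.6]
tcp_rot: [[-0.981, 0.196, 0.0], [0.196, 0.981, -0.0], [-0.0, -0.0, -1.0]]
force: [-2.1, 0.8, 10.0]
finger_gap: 0.274
```

>>> drive_tool:
  series:
    - [0,0,0,0,0,0]
    - [0,0,0,0,0,0]
    - [0,0,0,0,0,0]
    - [0,0,0,0,0,0]
    - [0,0,0,0,0,0]
    - [0,0,0,0,0,0]
  jaw: 8.0

```text
clock: 13.78
tool_pos: [480.1, -270.7, 242.6]
tcp_rot: [[-0.981, 0.196, -0.0], [0.196, 0.981, -0.0], [0.0, -0.0, -1.0]]
force: [-0.2, 0.1, -0.0]
finger_gap: 0.896
```

>>> drive_tool:
  series:
    - [0,0,1,0,0,0]
    - [0,0,3,0,0,0]
    - [0,0,4,0,0,0]
    - [0,0,4,0,0,0]
    - [0,0,3,0,0,0]
    - [0,0,0,0,0,0]

```text
clock: 14.52
tool_pos: [480.6, -271.0, 395.7]
tcp_rot: [[-0.981, 0.196, 0.005], [0.196, 0.981, -0.003], [-0.005, -0.002, -1.0]]
force: [0.7, -0.2, 0.3]
finger_gap: 0.911
```

```bash
python3 - <<'E'
from h import *
comp('5');s=manip.get_state();print(s['clock'],s['tool_pos'],s['force'],s['finger_gap'],s['joint_pos'])
C=np.zeros((600,800,3),np.uint8)
w=cv2.imread('pics/wr5.png');C[:420,:560]=w;C[420:600,:240]=crop(cv2.imread('pics/si5.png'),280,140,60,45,4);C[300:600,560:800]=crop(cv2.imread('pics/sc5.png'),160,230,80,100,3)
# precise handle from s0/d0/sc5/si5
C[420:600,240:540]=crop(cv2.imread('pics/sc5.png'),300,180,75,45,4)
cv2.imwrite('pics/C5b.png',C)
p=[577.9,43.4,-.2025]
from m import w as W
print('handle',W(p,(105,50,110)))
th=np.linspace(0,1.2,13);print([W(p,(105-120*np.sin(t),-70+120*np.cos(t),110)).round(1).tolist()[:2] for t in th])
E
```

```text
14.675 [ 479.63136157 -270.42405125  391.96837621] [ 0.54240731  1.02203037 -0.2193418 ] 0.9104754202028373 [-5.34999657e-01  3.30730444e-01  1.80585953e+00 -1.63666774e-05
  1.00626223e+00 -1.90859718e+00]
handle [690.81046214  71.26086036 110.        ]
[[690.8, 71.3], [679.0, 73.1], [667.0, 73.7], [655.0, 73.1], [643.1, 71.4], [631.5, 68.4], [620.2, 64.4], [609.4, 59.2], [599.2, 52.9], [589.6, 45.7], [580.8, 37.5], [572.9, 28.5], [565.9, 18.8]]
```

View pics/C5b.png

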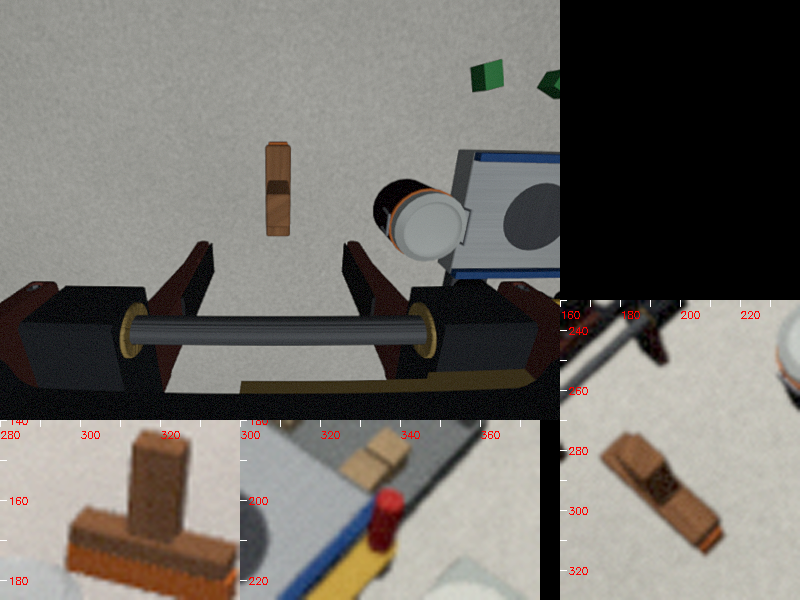

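The scraper stands upright and free on the bench. Next I'll hover over the handle, with the jaw axis turned 45°.

>>> drive_tool:
  series:
    - [1.0,1.7,0,0,0,-4]
    - [2.0,3.25,0,0,0,-4.5]
    - [2.0,3.25,0,0,0,-4.5]
    - [2.0,3.25,0,0,0,-4.5]
    - [2.0,3.25,0,0,0,-4.5]
    - [2.0,3.25,0,0,0,-4.5]
    - [2.0,3.25,0,0,0,-4.5]
    - [2.0,3.25,0,0,0,-4.5]
    - [2.0,3.25,0,0,0,-4.5]
    - [2.0,3.25,0,0,0,-5]
    - [2.0,3.25,0,0,0,0]
    - [0,0,0,0,0,0]
    - [0,0,0,0,0,0]

```text
clock: 16.3
tool_pos: [689.5, 71.0, 391.0]
tcp_rot: [[-0.555, 0.832, -0.003], [0.832, 0.555, -0.001], [0.001, -0.003, -1.0]]
force: [-0.4, 0.2, -0.1]
finger_gap: 0.913
```

```bash
python3 - <<'E'
from h import *
comp('6');s=manip.get_state();print(s['clock'],s['tool_pos'],s['tcp_rot'][:,1],s['joint_pos'])
w=cv2.imread('pics/wr6.png').astype(int);m=((w[:,:,2]>110)&(w[:,:,1]<50)&(w[:,:,0]<60)).astype(np.uint8)
n,l,st,c=cv2.connectedComponentsWithStats(m);print([(st[i].tolist(),c[i].round(0).tolist()) for i in range(1,n) if st[i][4]>60])
for z in (84,139): print(proj('wr6',(690,72,z)))
E
```

```text
16.45 [689.59997838  70.28393423 392.20396407] [ 0.83254687  0.55395353 -0.00108915] [ 8.44284117e-02  5.35936406e-01  1.47496848e+00 -1.65313906e-04
  1.13184840e+00 -5.02606903e-01]
[([270, 209, 19, 18, 260], [279.0, 218.0])]
[[278.4957575  200.15038595]]
[[278.6211721  217.50205416]]
```

View pics/wr6.png

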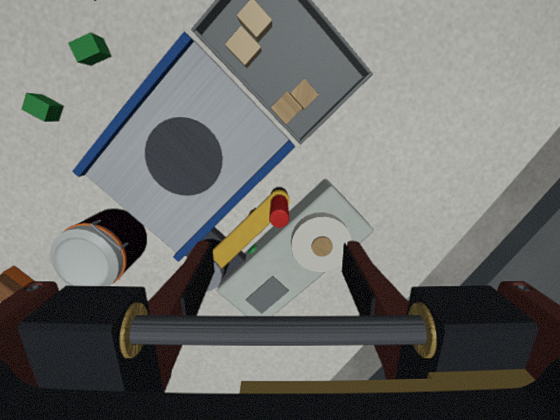

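The handle top is at (279,216) in the wrist view, where (690,72) was predicted. I'll descend and grip.

>>> drive_tool:
  series:
    - [0,0.15,-3,0,0,0]
    - [0,0,-4,0,0,0]
    - [0,0,-3,0,0,0]
    - [0,0,-1.4,0,0,0]
    - [0,0,0,0,0,0]
    - [0,0,0,0,0,0]

```text
clock: 17.2
tool_pos: [690.6, 72.7, 280.1]
tcp_rot: [[-0.555, 0.832, 0.002], [0.832, 0.555, 0.0], [-0.001, 0.002, -1.0]]
force: [-0.4, 0.1, -0.2]
finger_gap: 0.914
```

>>> drive_tool:
  series:
    - [0,0,0,0,0,0]
    - [0,0,0,0,0,0]
    - [0,0,0,0,0,0]
    - [0,0,0,0,0,0]
    - [0,0,0,0,0,0]
    - [0,0,0,0,0,0]
    - [0,0,0,0,0,0]
    - [0,0,0,0,0,0]
    - [0,0,0,0,0,0]
  jaw: 0

```text
clock: 18.32
tool_pos: [689.6, 72.5, 278.6]
tcp_rot: [[-0.555, 0.832, -0.002], [0.832, 0.555, -0.001], [0.001, -0.002, -1.0]]
force: [-5.7, -2.3, 4.0]
finger_gap: 0.198
```

>>> drive_tool:
  series:
    - [-0.59,0.1,0,0,0,0]
    - [-0.59,0.08,0,0,0,0]
    - [-1.2,0.06,0,0,0,0]
    - [-1.2,-0.06,0,0,0,0]
    - [-1.19,-0.17,0,0,0,0]
    - [-1.16,-0.3,0,0,0,0]
    - [0,0,0,0,0,0]
    - [0,0,0,0,0,0]

```text
clock: 19.32
tool_pos: [631.7, 70.3, 278.7]
tcp_rot: [[-0.555, 0.832, 0.003], [0.832, 0.555, 0.001], [-0.001, 0.003, -1.0]]
force: [5.9, 1.9, -5.8]
finger_gap: 0.199
```

>>> drive_tool:
  series:
    - [-1.13,-0.4,0,0,0,0]
    - [-1.08,-0.52,0,0,0,0]
    - [-1.02,-0.63,0,0,0,0]
    - [-0.96,-0.72,0,0,0,0]
    - [-0.88,-0.82,0,0,0,0]
    - [0,0,0,0,0,0]
    - [0,0,0,0,0,0]

```text
clock: 20.2
tool_pos: [580.5, 40.2, 278.7]
tcp_rot: [[-0.554, 0.832, 0.001], [0.832, 0.554, 0.002], [0.001, 0.002, -1.0]]
force: [1.8, 7.7, -3.7]
finger_gap: 0.194
```

>>> drive_tool:
  series:
    - [-0.4,-0.44,0,0,0,0]
    - [-0.39,-0.46,0,0,0,0]
    - [-0.18,-0.24,0,0,0,0]
    - [0,0,0,0,0,0]
    - [0,0,0,0,0,0]

```text
clock: 20.82
tool_pos: [570.5, 29.0, 278.6]
tcp_rot: [[-0.554, 0.832, -0.0], [0.832, 0.554, 0.002], [0.002, 0.001, -1.0]]
force: [0.3, 8.8, -2.6]
finger_gap: 0.203
```

>>> drive_tool:
  series:
    - [-0.17,-0.25,0,0,0,0]
    - [0,0,0,0,0,0]
    - [0,0,0,0,0,0]

```text
clock: 21.2
tool_pos: [568.7, 26.5, 278.6]
tcp_rot: [[-0.554, 0.832, -0.001], [0.832, 0.554, 0.003], [0.002, 0.001, -1.0]]
force: [-0.7, 8.8, -0.3]
finger_gap: 0.196
```

>>> drive_tool:
  series:
    - [-0.17,-0.25,0,0,0,0]
    - [0,0,0,0,0,0]
    - [0,0,0,0,0,0]

```text
clock: 21.58
tool_pos: [567.2, 24.4, 278.6]
tcp_rot: [[-0.554, 0.832, -0.0], [0.832, 0.554, 0.003], [0.003, 0.002, -1.0]]
force: [-0.5, 11.6, -2.0]
finger_gap: 0.199
```

>>> drive_tool:
  series:
    - [-0.26,-0.18,0,0,0,0]
    - [0,0,0,0,0,0]
    - [0,0,0,0,0,0]

```text
clock: 21.95
tool_pos: [566.0, 23.5, 278.7]
tcp_rot: [[-0.554, 0.833, 0.004], [0.833, 0.554, 0.005], [0.002, 0.006, -1.0]]
force: [8.1, 18.9, -8.9]
finger_gap: 0.203
```

>>> drive_tool:
  series:
    - [-0.22,-0.2,0,0,0,0]
    - [0,0,0,0,0,0]
    - [0,0,0,0,0,0]

```text
clock: 22.32
tool_pos: [565.1, 22.6, 278.9]
tcp_rot: [[-0.554, 0.833, 0.009], [0.833, 0.553, 0.007], [0.001, 0.011, -1.0]]
force: [13.9, 27.3, -14.6]
finger_gap: 0.2
```

The force rose to about 30 N along the swing with little further travel, so the arm is at its stop. I'll ease off slightly and verify.

>>> drive_tool:
  series:
    - [0.07,0.1,0,0,0,0]
    - [0,0,0,0,0,0]
    - [0,0,0,0,0,0]
    - [0,0,0,0,0,0]

```text
clock: 22.82
tool_pos: [565.4, 23.0, 278.8]
tcp_rot: [[-0.554, 0.833, 0.007], [0.833, 0.554, 0.006], [0.001, 0.009, -1.0]]
force: [11.1, 22.0, -13.0]
finger_gap: 0.199
```

```bash
python3 - <<'E'
from h import *
comp('7');s=manip.get_state();print(s['clock'],s['tool_pos'],s['force'],s['finger_gap'])
C=np.zeros((600,800,3),np.uint8)
C[:435,:450]=crop(cv2.imread('pics/si7.png'),160,180,150,145,3);C[:390,455:800]=crop(cv2.imread('pics/sc7.png'),245,145,115,130,3)
C[390:600,455:735]=cv2.resize(cv2.convertScaleAbs(cv2.imread('pics/wr7.png'),alpha=1.3),(280,210));C[435:600,:240]=crop(cv2.imread('pics/sc7.png'),160,265,80,55,3)
cv2.imwrite('pics/C7.png',C)
p=np.array([577.9,43.4]);a=-.2025;R=np.array([[np.cos(a),np.sin(a)],[-np.sin(a),np.cos(a)]])
g=s['tool_pos']+163*s['tcp_rot'][:,2];q=R@(g[:2]-p)-[105,-70];print('angle',np.arctan2(-q[0],q[1]),np.hypot(*q))
for t in(1.05,1.15): print(t)
E
```

```text
22.975 [565.38012627  22.99628672 278.8171193 ] [ 12.08734784  21.33971053 -11.65941356] 0.20498135164745918
angle 1.1617507782428516 122.28127198212842
1.05
1.15
```

View pics/C7.png

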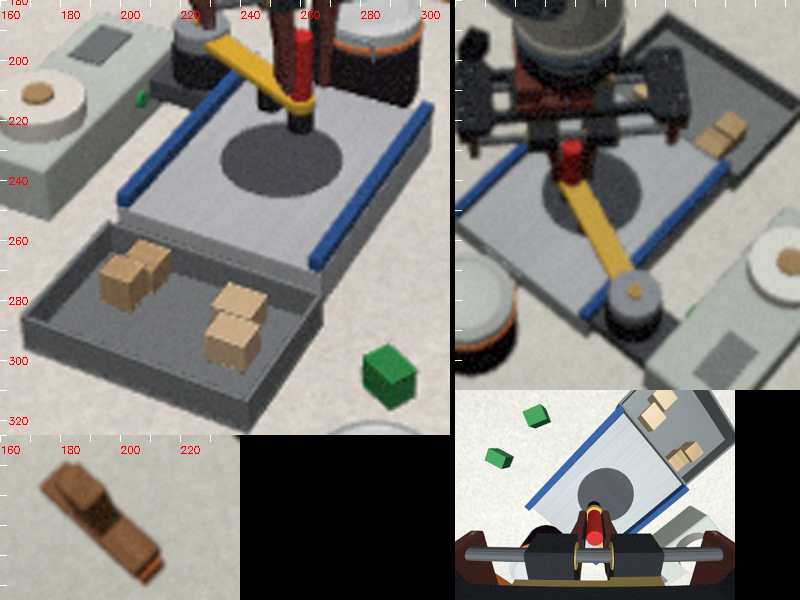

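The picture shows the arm swung over the deck with the red handle gripped, all four blocks in the tray, the scraper upright and jar_a in place. The measured angle of about 1.16 agrees with the 1.15 stop, so I'm handing in.

```bash
python3 - <<'E'
from station import manip
print(manip.hand_in())
E
```

```text
the job is handed in; nothing more can be done
None
```

I swept the four offcuts into the tray with the scraper, then stood the scraper on open bench near (480, -270) and let go of it. After that I swung the tension arm by its red handle to its stop and handed the job in while still holding it, at about 23 s on the clock.

**Last checks:**
- **Blocks:** the last pictures show all four lying in the tray and the deck clear.
- **Scraper:** it is upright on the bench, well clear of the tray.
- **Tension arm:** the measured angle is about 1.16 rad against the 1.15 stop. The force along the swing climbed steeply, to about 30 N, with little further travel, and I eased it back to about 24 N. The fingers were still closed on the 18 mm handle.
- **Bystanders:** I never touched the jars, lid or look-alikes. The last picture shows jar_a in place, but it does not fully show jar_b or the lid.

**Disagreements:** the first fit of the station from the two fixed cameras was off by up to 3 pixels. Two-view heights of the tray rim and rails came out about 5 mm lower than the text gives. The wrist-camera fit shifted the station by about 2 mm, and I used that one for the sweep and the swing.

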